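# Find the full label cassette and hold it out of the dock

### The job

Three look-alike label cassettes are clipped in the dock: one has a full roll, two are empty. Pinch a cassette's two blue side catches together and raise it just two or three centimetres to feel its weight, setting the empty ones back down so that they clip home in their own bays; unclip the full one, lift it level a good 10 cm above its seat, and finish while still holding it there by its pinched catches. Never take an empty cassette out of the dock, and leave the bottles and the dish alone.

Things in the scene. Friction and masses are not known exactly. Their poses are not given: they have to be found in the camera images.
- dock: fixed aluminium dock plate 150 (x) x 380 (y) x 12 mm; origin under its centre, on the table. Three bays along its y at -120, 0, +120 mm, x = 0; bay floor = top of plate; cassettes stand square to the dock. Low guides 14 mm high, 1.5 mm play all round. Steel lips beside the catches, 32 to 44 mm off a bay's middle line, hold the hooks and reach 42 mm above the table
- cassette_a: one of three alike upright cassettes, in any bay: 100 mm long (x), 44 wide (y), 92 high, white with grey middle, a blue spring catch on each long (y) side. Origin: centre of its underside, seated 12 mm above the table; z up, ends alike. Raised 20 mm it hangs clear of the guides and goes straight down home again
- cassette_b: another, same sizes and axes. Of the three, one (any bay, any name) is full and weighs 0.48 to 0.68 kg, two are empty at 0.19 to 0.31 kg; only the weight tells. A hook at the foot of each catch sits under a dock lip (2 mm vertical play) and clears it once pressed in more than 4 mm
- cassette_c: the third, same sizes, axes and catches; grip it from above by the two blue tabs, fingers closing along its y
- a_grip (a point): grip point on cassette_a, midway between its two flat blue tabs, 67 mm above its origin. Tabs are 28 mm long (x) and 34 mm high about this point; 64 mm over both when released, 50 mm when fully pressed; cassette top is 25 mm above this point
- a_carriage (a joint): hidden sprung roll carriage in cassette_a, foot flush with the underside: 0 m while the cassette is seated and, if empty, always; when the cassette is lifted, the weight of a full roll sinks it 0.004 m (the foot shows below)
- a_catch_left (a joint): spring catch on the +y side of cassette_a: 0 m released (springs out by itself), 0.007 m fully pressed in; about 4 N to start it, 7 N fully in
- a_catch_right (a joint): spring catch on the -y side of cassette_a: 0 m released (springs out by itself), 0.007 m fully pressed in; about 4 N to start it, 7 N fully in
- b_grip (a point): grip point on cassette_b, midway between its two flat blue tabs, 67 mm above its origin. Tabs are 28 mm long (x) and 34 mm high about this point; 64 mm over both when released, 50 mm when fully pressed; cassette top is 25 mm above this point
- b_carriage (a joint): hidden sprung roll carriage in cassette_b, foot flush with the underside: 0 m while the cassette is seated and, if empty, always; when the cassette is lifted, the weight of a full roll sinks it 0.004 m (the foot shows below)
- b_catch_left (a joint): spring catch on the +y side of cassette_b: 0 m released (springs out by itself), 0.007 m fully pressed in; about 4 N to start it, 7 N fully in
- b_catch_right (a joint): spring catch on the -y side of cassette_b: 0 m released (springs out by itself), 0.007 m fully pressed in; about 4 N to start it, 7 N fully in
- c_grip (a point): grip point on cassette_c, midway between its two flat blue tabs, 67 mm above its origin. Tabs are 28 mm long (x) and 34 mm high about this point; 64 mm over both when released, 50 mm when fully pressed; cassette top is 25 mm above this point
- c_carriage (a joint): hidden sprung roll carriage in cassette_c, foot flush with the underside: 0 m while the cassette is seated and, if empty, always; when the cassette is lifted, the weight of a full roll sinks it 0.004 m (the foot shows below)
- c_catch_left (a joint): spring catch on the +y side of cassette_c: 0 m released (springs out by itself), 0.007 m fully pressed in; about 4 N to start it, 7 N fully in
- c_catch_right (a joint): spring catch on the -y side of cassette_c: 0 m released (springs out by itself), 0.007 m fully pressed in; about 4 N to start it, 7 N fully in
- bottle_tall: bystander: amber bottle with white cap, 52 mm across, 115 mm high; origin under its centre
- bottle_short: bystander: amber bottle with white cap, 48 mm across, 85 mm high; origin under its centre
- cap_dish: bystander: white dish 80 mm across, 35 mm high; origin under its centre

How it is judged:
By the outcome, as a careful person would: the job done as asked, in the order asked, and still so for the second after the job is handed in, while the arm keeps its last pose, push and grip.
It also fails if it takes over 56 s, if anything falls off the work surface, if the arm or the gripper's body presses on something with over 40 N, if the wrist force passes 120 N, or if a joint passes its speed limit or range.

### The arm

A 6-joint arm with a two-finger parallel gripper is mounted at the origin on the work surface. World frame = base frame: x ahead of the robot, y to its left, z up, the work surface at z = 0. Lengths are in m, angles in rad, forces in N, time in s.
With the tool pointing down it reaches from about 0.325 to 0.775 m from the base axis. Payload 5.5 kg.
Tool frame: the origin (TCP) lies between the finger pads; the fingertips stand 8 mm ahead of it and the grasp point (between the pads) lies 11 mm behind it (tcp_to_tips is the distance from the TCP to the fingertips, in m); z points along the fingers, y is the direction in which the jaws open and shut (so a half turn about z gives the same grasp; the last joint's range is limited). The gripper opens to 88 mm and grips with 3 to 60 N. Pads are 20 mm wide; open, the fingers measure 115 mm over their backs; the gripper's body (75 mm by 178 mm) begins 61 mm behind the grasp point.
Start: joints at [1.048, 0.091, 1.231, -0, 1.82, -0.057], TCP at [0.269, 0.536, 0.231] pointing down, gripper open.
Joint ranges: [-2.87, 2.87], [-0.86, 2.18], [0.17, 2.46], [-1.51, 4.65], [0.06, 2.69], [-2.65, 2.65]. Speed limits (rad/s): [2.57, 2.57, 3.01, 3.14, 3.14, 3.14].

### API

Orientations are given as a unit quaternion [w, x, y, z].
In Python, from bench import * gives the robot as it stands. Calls block until the motion is done:
- move_to(position, orientation): joint-space move of the TCP to a pose.
- move_l(position, speed=0.15, orientation=None): straight line of the TCP; orientation=None keeps the orientation; speed is the mean speed in m/s.
- movej(angles): joint-space move.
- gripper_open() and close(): open the fingers fully, or close them until they stop; the grip force is fixed at half the most.
- hold(seconds).
- inverse_kinematics(position, orientation): joint angles nearest the present ones, or None.
- state(): the state.
- get_image(name): name is "side" or "top" or "wrist"; returns a dict with "frame" (400x640x3 uint8, blue, green, red), "depth" (400x640 float32, m along the optical axis (not along the pixel's ray), 0 where there is no reading), "camera_matrix" (3x3 intrinsics, pixels), "view" (4x4, takes a point from world to camera coordinates). Camera axes: x right, y up, looking along -z (the intrinsics and any distortion apply to the point x, -y, -z); pixel columns grow to the right and rows downward; lengths in m; the calibration is good to about 2 mm. A picture is of the moment at which its call begins.
A pose or a line that the arm cannot do raises IKError and nothing moves.
- job_done(): hands the job in, once; it reports no verdict.
The state is a dict: "time": time; "joint_pos": joint angles; "dq": joint speeds; "joint_torque": joint torques, N m; "ee_pos": TCP position; "ee_rot": TCP orientation; "ft_force": force on the tool from outside, world axes, zero at the start; "moment": the same for the moment, N m; "finger_gap": finger opening in m.
Only numpy, scipy, OpenCV 4.12 (cv2) and the standard library are available. Lean on these libraries where they do the work, as an engineer would, in place of code of your own. Each camera call takes 0.05 s, during which the arm holds its last target. There are 200 camera calls.

## Working session

There is one attempt and no reset: what is moved stays moved. The work goes in short steps, each a Python script; the robot and the scene stay as the last script left them, time stands still between calls to the robot, and variables do not carry over. Pictures are saved under pics/ and viewed, about 8 in all and at most 12, crops included, and the job is handed in when it is done.

```bash
mkdir -p pics; ls
cat > h.py <<'E'
from bench import *
import numpy as np, cv2
def world(im,mask):
    d=im["depth"];K=im["camera_matrix"];v,u=np.nonzero((mask>0)&(d>0));z=d[v,u]
    p=np.stack([(u-K[0,2])/K[0,0]*z,-(v-K[1,2])/K[1,1]*z,-z,np.ones_like(z)])
    return (np.linalg.inv(im["view"])@p)[:3].T,u,v
def blue(im):
    h=cv2.cvtColor(im["frame"],cv2.COLOR_BGR2HSV)
    return cv2.inRange(h,(95,100,50),(130,255,255))
E
python3 - <<'E'
from h import *
s=state();print(s)
ims=[get_image(n) for n in("top","side")]
cv2.imwrite("pics/ts.png",cv2.resize(np.vstack([i["frame"] for i in ims]),(480,600)))
cv2.imwrite("pics/top.png",ims[0]["frame"]);cv2.imwrite("pics/side.png",ims[1]["frame"])
for im in ims:
    m=blue(im);n,l,st,c=cv2.connectedComponentsWithStats(m)
    print(im["camera_matrix"][0], np.linalg.inv(im["view"])[:3,3])
    for k in range(1,n):
        if st[k,4]>15:
            p,u,v=world(im,l==k)
            print(st[k],np.median(p,0).round(4),p.min(0).round(3),p.max(0).round(3)) if len(p) else print(st[k])
E
```

```text
pics
{'time': 0.0, 'joint_pos': array([ 1.04832434e+00,  9.18206786e-02,  1.23184850e+00, -1.61603054e-05,
        1.81980013e+00, -5.66711938e-02]), 'dq': array([-1.71494362e-03,  3.27265013e-04,  5.56357819e-04,  5.86057369e-05,
        1.85431365e-04,  7.41679714e-04]), 'joint_torque': array([-3.47937419e-05, -4.46462202e+01, -4.06435812e+01,  6.98430883e-02,
        2.94582825e-02, -1.44171859e-04]), 'ee_pos': array([0.269336  , 0.53584224, 0.22955084]), 'ee_rot': array([-2.60424743e-04,  2.30802410e-01,  9.73000189e-01, -9.01497492e-04]), 'ft_force': array([ 0.09649217, -0.02758916, -0.16408413]), 'moment': array([-0.00460315,  0.0165064 ,  0.03917965]), 'finger_gap': 0.08778254958990096}
[514.96155887   0.         322.58355559] [0.49112159 0.03482663 1.2242802 ]
[215 185  11  14  83] [0.5716 0.2328 0.0948] [0.558 0.225 0.044] [0.588 0.241 0.101]
[238 194  11  13  87] [0.554  0.1825 0.095 ] [0.541 0.174 0.01 ] [0.573 0.198 0.101]
[266 205  10  13  77] [0.5314 0.1198 0.095 ] [0.518 0.112 0.027] [0.545 0.132 0.099]
[289 214   9  13  66] [0.5127 0.0701 0.0956] [0.5   0.062 0.03 ] [0.526 0.079 0.101]
[317 224   9  13  60] [0.4921 0.0084 0.0959] [ 0.479 -0.     0.012] [0.506 0.017 0.101]
[340 233   9  13  78] [ 0.4735 -0.0422  0.0947] [ 0.46  -0.055  0.03 ] [ 0.487 -0.034  0.101]
[383.68768381   0.         319.35518238] [ 0.18199788 -0.44716002  0.59120288]
[262 130  11   3  17] [0.5848 0.2397 0.0939] [ 0.563  0.231 -0.002] [0.666 0.377 0.096]
[266 142  20  21 234] [0.5516 0.1794 0.0809] [0.52  0.118 0.038] [0.582 0.199 0.097]
[279 174  23  26 319] [0.511  0.0664 0.0791] [0.479 0.002 0.026] [0.545 0.086 0.097]
[295 213  15  26 323] [ 0.4716 -0.0458  0.0786] [ 0.459 -0.053  0.036] [ 0.494 -0.029  0.097]
```

View pics/top.png

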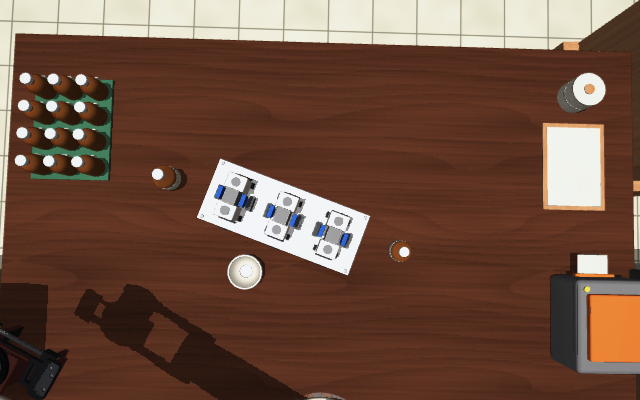

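View pics/side.png

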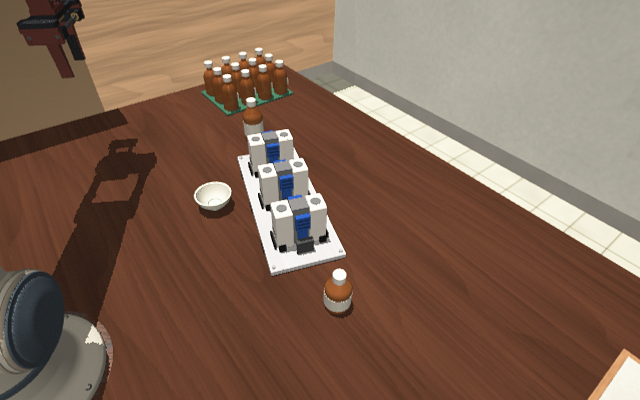

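Top view: the dock runs from about pixel (225,165) to (360,270), with three cassettes centred near (235,196), (284,216) and (333,237). There is one bottle at each end, at (165,178) and (400,251), and the dish is at (245,272). The tab fits give each bay centre. Next I move above the +y bay and refine with the wrist camera.

```bash
cat >> h.py <<'E'
tabs=np.array([[.5716,.2328],[.554,.1825],[.5314,.1198],[.5127,.0701],[.4921,.0084],[.4735,-.0422]])
C=(tabs[::2]+tabs[1::2])/2
dv=C[0]-C[2]; psi=np.arctan2(dv[1],dv[0]); ydir=np.array([np.cos(psi),np.sin(psi)]); xdir=np.array([ydir[1],-ydir[0]])
def quat(psi): 
    a=(psi+np.pi/2)/2; return [0,np.cos(a),np.sin(a),0]
Q=quat(psi)
E
python3 - <<'E'
from h import *
print(C,np.degrees(psi),np.linalg.norm(dv))
move_to([*C[0],0.20],Q)
s=state();print(s['time'],s['ee_pos'],s['ft_force'],s['joint_pos'])
im=get_image("wrist");cv2.imwrite("pics/w1.png",im["frame"])
m=blue(im);n,l,st,c=cv2.connectedComponentsWithStats(m)
for k in range(1,n):
    if st[k,4]>60:
        p,u,v=world(im,l==k)
        if len(p)==0: print(st[k]);continue
        t=p[(p[:,2]>.088)&(p[:,2]<.102)]
        if len(t)>10:
            a=(t[:,:2]-C[0])@np.stack([xdir,ydir]).T
            print(st[k],len(t),np.median(t,0).round(4),'dockframe min/max',np.percentile(a,[2,50,98],axis=0).round(4).tolist())
E
```

```text
[[ 0.5628   0.20765]
 [ 0.52205  0.09495]
 [ 0.4828  -0.0169 ]] 70.39063889367287 0.23837512978496728
1.725 [0.56247723 0.20862523 0.20015531] [ 1.02451322  0.08082398 -0.08268741] [ 2.98230678e-01  8.64699714e-02  1.28943878e+00  4.29060012e-04
  1.76545723e+00 -9.31400080e-01]
[199 175  30  45 788] 447 [0.5324 0.1239 0.0956] dockframe min/max [[-0.013, -0.0944], [-0.0006, -0.0889], [0.0134, -0.0849]]
[279 175  12  45 435] 363 [0.5533 0.1852 0.0957] dockframe min/max [[-0.0129, -0.0286], [-0.0015, -0.0243], [0.0133, -0.0195]]
[  54  176   56   44 1474] 577 [0.4922 0.0118 0.0954] dockframe min/max [[-0.0134, -0.2145], [-0.0006, -0.2072], [0.0135, -0.2044]]
[134 186  19  34 460] 455 [0.5144 0.0733 0.0956] dockframe min/max [[-0.0132, -0.1485], [-0.0006, -0.1426], [0.0137, -0.1388]]
[  0 195   7  25 104] 103 [ 0.4815 -0.0414  0.0958] dockframe min/max [[-0.0055, -0.2653], [0.0073, -0.2616], [0.0139, -0.2596]]
```

View pics/w1.png

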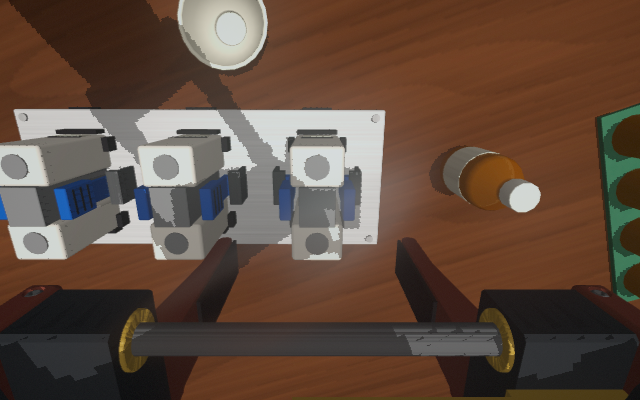

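The wrist view shows the cassette at pixel (317,185), centred between the fingers (237 to 397) and square to the tool. The wrist and top cameras disagree by about 3 mm along y, so I use +1.5 mm and check the lateral force after closing.

```bash
cat >> h.py <<'E'
ZG=0.068
def rep(t):
    s=state();f=s['ft_force'];print(t,'t%.2f'%s['time'],'ee',s['ee_pos'].round(4),'F xyd,z',(f[:2]@xdir).round(2),(f[:2]@ydir).round(2),f[2].round(2),'M',s['moment'].round(2),'gap',round(s['finger_gap'],4));return s
def at(i,z,oy=0.0015): p=C[i]+oy*ydir; return [*p,z]
E
python3 - <<'E'
from h import *
move_l(at(0,ZG),0.12); rep('down')
close(); hold(.2); rep('closed')
E
```

```text
down t3.02 ee [0.5639 0.2092 0.0692] F xyd,z -0.14 0.86 0.13 M [ 0.03  0.03 -0.01] gap 0.088
closed t3.94 ee [0.5635 0.209  0.0687] F xyd,z -0.82 -1.36 5.98 M [-0.2   0.3   0.04] gap 0.0474
```

Run:
```python
from h import *
move_l(at(0,ZG+.010),0.05); rep('lift10')
move_l(at(0,ZG+.024),0.05); hold(.4); rep('lift24'); hold(.2); rep('lift24')
im=get_image("side");f=im["frame"];cv2.imwrite("pics/s2.png",cv2.resize(f[60:290,180:400],None,fx=2.6,fy=2.6,interpolation=cv2.INTER_CUBIC))
```

```text
lift10 t4.29 ee [0.5632 0.2091 0.0777] F xyd,z -0.99 0.14 -1.15 M [-0.03 -0.   -0.03] gap 0.0475
lift24 t5.12 ee [0.5632 0.209  0.0918] F xyd,z 0.28 -0.42 -2.6 M [0.03 0.   0.03] gap 0.0474
lift24 t5.33 ee [0.5633 0.2091 0.0919] F xyd,z -0.9 -0.32 -2.07 M [ 0.03  0.03 -0.03] gap 0.0475
```

View pics/s2.png

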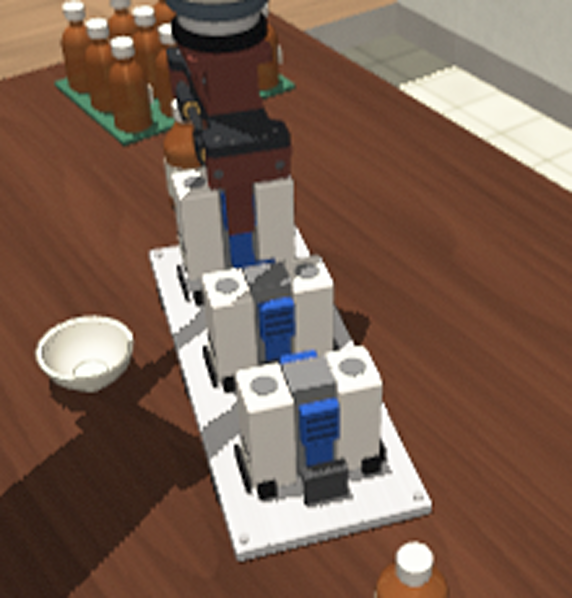

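The cassette is held level and clear, and weighs about 2.3 N, so it is empty. I set it back, check that it is home, and go to the middle bay.

Run:
```python
from h import *
move_l(at(0,ZG),0.04); hold(.15); s=rep('down')
if s['ft_force'][2]<3: move_l(at(0,ZG-.0015),0.03); hold(.1); rep('press')
gripper_open(); hold(.1); rep('open')
move_l(at(0,.16),0.15); 
move_to(at(1,.16),Q); rep('above1')
im=get_image("wrist");cv2.imwrite("pics/w3.png",im["frame"])
# cassette tops (white/grey) heights per bay, from wrist and top
for n in("wrist","top"):
    im=im if n=="wrist" else get_image("top")
    p,u,v=world(im,np.ones((400,640)))
    for i in range(3):
        a=(p[:,:2]-C[i]-.0015*ydir)@np.stack([xdir,ydir]).T
        k=(abs(a[:,0])<.048)&(abs(a[:,0])>.02)&(abs(a[:,1])<.018)&(p[:,2]>.09)&(p[:,2]<.12)
        if k.sum()>20: print(n,i,k.sum(),np.median(p[k,2]).round(4))
```

```text
down t6.28 ee [0.5631 0.2089 0.0688] F xyd,z -3.89 -3.39 5.72 M [-0.33  0.87  0.01] gap 0.0477
open t7.16 ee [0.5633 0.2091 0.0679] F xyd,z 0.21 0.81 -0.39 M [ 0.02  0.01 -0.02] gap 0.0879
above1 t8.47 ee [0.5221 0.0959 0.1591] F xyd,z -0.58 -0.24 0.37 M [-0.   -0.04  0.02] gap 0.0876
wrist 0 3861 0.1001
wrist 1 3868 0.1001
wrist 2 3850 0.1002
top 0 78 0.0998
top 2 421 0.1006
```

View pics/w3.png

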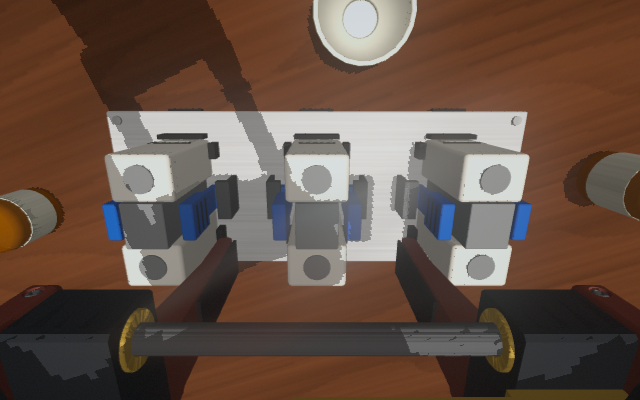

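In the wrist view, the returned cassette (right, tabs at pixels 440 and 521) has the same top height as the untouched ones. Both its tabs are sprung out, mirroring the left cassette. Now I weigh the middle one.

```bash
cat >> h.py <<'E'
def weigh(i):
    move_l(at(i,ZG),0.1); close(); hold(.15); rep('closed')
    if state()['finger_gap']>.0505: print('gap?');return
    move_l(at(i,ZG+.010),0.05); rep('l10')
    move_l(at(i,ZG+.024),0.05); hold(.3)
    F=[]
    for _ in range(6): hold(.05); F.append(state()['ft_force'][2])
    rep('l24'); print('W',np.mean(F),np.std(F))
E
python3 - <<'E'
from h import *
weigh(1)
E
```

```text
closed t10.51 ee [0.5228 0.0962 0.0688] F xyd,z -0.62 -1.48 5.98 M [-0.31  0.33 -0.01] gap 0.0476
l10 t10.86 ee [0.522  0.0964 0.0771] F xyd,z -0.33 -0.16 -5.79 M [ 0.   -0.02  0.  ] gap 0.0469
l24 t11.89 ee [0.5225 0.0964 0.092 ] F xyd,z -0.46 -0.38 -5.27 M [-0.04 -0.02 -0.03] gap 0.0473
W -5.705476255184895 0.5177861872549621
```

The middle one weighs 5.7 N (about 0.58 kg), so it is the full one. I raise it straight up 12.5 cm and check.

Run:
```python
from h import *
move_l(at(1,ZG+.125),0.08); hold(.4); s=rep('up'); print(s['ee_rot'].round(4),Q,abs(s['dq']).max())
F=[]
for _ in range(6): hold(.05); F.append(state()['ft_force'][2])
print('W',np.mean(F))
im=get_image("side");f=im["frame"];cv2.imwrite("pics/s4.png",cv2.resize(f[20:290,180:400],None,fx=2.2,fy=2.2,interpolation=cv2.INTER_CUBIC))
p,u,v=world(im,np.ones((400,640)))
for i,dz in((0,0),(1,.125),(2,0)):
    a=(p[:,:2]-C[i]-.0015*ydir)@np.stack([xdir,ydir]).T
    k=(abs(a[:,1])<.018)&(abs(abs(a[:,0])-.034)<.012)&(abs(p[:,2]-.102-dz)<.012)
    for sg in(-1,1):
        q=k&(a[:,0]*sg>0); print(i,sg,q.sum(),np.median(p[q,2]).round(4) if q.any() else None)
```

```text
up t13.71 ee [0.5225 0.0964 0.1929] F xyd,z -0.52 -0.27 -6.01 M [-0.05  0.02  0.02] gap 0.0474
[-1.000e-04  1.703e-01  9.854e-01 -0.000e+00] [0, np.float64(0.17028999761722952), np.float64(0.9853939906004724), 0] 0.0016261539583800073
W -5.548321895981181
0 -1 35 0.0992
0 1 0 None
1 -1 130 0.2239
1 1 20 0.2234
2 -1 169 0.0997
2 1 158 0.0997
```

View pics/s4.png

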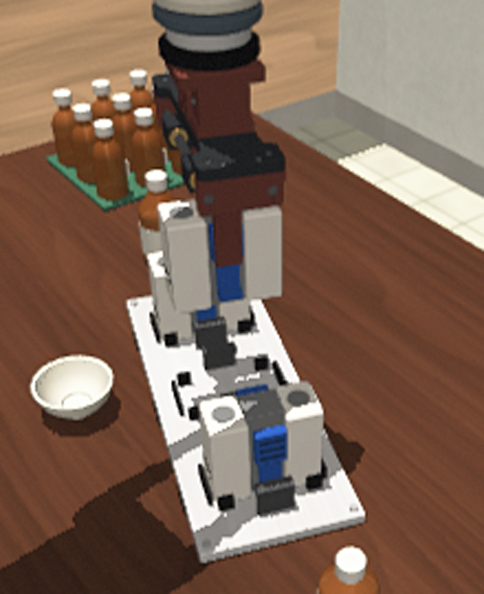

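The side view shows the middle cassette hanging level at about (222,265) above its empty bay. The other two are seated, and the bottles and dish have not moved.

```bash
python3 -c "
from h import *
rep('final');job_done()"
```

```text
final t14.06 ee [0.5226 0.0963 0.193 ] F xyd,z 0.03 0.78 -5.82 M [ 0.07  0.01 -0.04] gap 0.0476
the job is handed in; nothing more can be done
```

The full cassette was in the middle bay. I handed the job in at about 14 s with it still held by its pinched catches, level and about 12.4 cm above its seat.

- **Weighing:** I raised the +y bay cassette 24 mm. It weighed about 2.3 N (0.24 kg), so it was empty, and I set it back in its bay. The middle one weighed about 5.6 N (0.57 kg), so it was the full one. I left the -y bay cassette alone, since only one of the three is full.
- **Last checks:** The held cassette's two ends measured the same height within 0.5 mm, and the grip was steady. The returned cassette's top height matched the untouched ones within 1 mm and its catches looked sprung out. The bottles and dish were not touched.
- **Disagreements:**
  - The top and wrist cameras differed by about 3 mm along the dock. I split the difference, and the sideways force at closing was under 2 N.
  - The finger gap read 47.5 mm instead of the expected 50 mm, which I took to be soft pads.
  - Cassette tops read about 100 mm instead of the expected 104 mm, equally for all three.
- **Not checked:** I did not look for the foot showing below the full cassette. The weight alone identified it.

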